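# Load a well plate into the flatbed plate imager and start the scan

### The job

Slide the 24-well plate that lies on the imager's front deck over the low sill and into the locating recess, so that it drops down flat on the reading glass; keep the plate level, do not tip it. Then swing the light hood fully shut over it and press the scan key all the way down once the hood is shut. Leave the things around and on the imager where they are.

Things in the scene. Friction and masses are not known exactly. Their poses are not given: they have to be found in the camera images.
- plate_center (a point): Centre (half-way up, 10 mm above the underside) of the plate to load: off-white, rigid, 24 wells, 127.8 mm along its y, 85.5 mm along its x, 20 mm high, plain upright sides, 90 to 180 g; too wide to grip. It starts on the dark front deck on the robot's side of the sill, up to 30 mm left or 10 mm right of the recess's centre line, turned up to 0.15 rad. x: short side, roughly the way to slide; z up.
- recess (a point): Centre of the recess's floor (reading glass, 1.5 mm below the deck). Axes are the imager's: x from the front deck over the sill into the recess (away from the robot), y to its left, z up. The recess is 89.4 mm (x) by 131.8 mm (y): 2 mm of play all round the plate. Its side walls and rear stop are 8 mm above the deck and 7.5 mm thick. A plate lying home has its centre 10 mm above this point.
- sill (a point): Middle of the flat top of the bare-metal front sill, 46.7 mm in front of the recess's centre; axes as the recess's. The top is 4 mm wide (x), 3 mm above the deck; a bevel 6 mm long leads up to it from the deck; behind it is a drop of 4.5 mm to the glass. In front of the sill the side walls flare outwards by 20 degrees, for 24 mm (9 mm wider on each side at their front).
- deck (a point): A point on the imager's flat dark front deck, 150 mm in front of the recess's centre, on its centre line; axes as the recess's. The deck is 65 mm above the bench, reaches 85 mm to the front of this point, 95 mm back to the sill, and 149 mm to each side. The imager is a fixed flatbed instrument with a white housing, 365 mm deep and 300 mm wide.
- hood (a joint): Opening angle of the light hood (rad): 0 = fully shut, 1.9 = its stop. It starts open between 1.5 and 1.85 (1.57 = upright), standing on the right (-y) side of the recess, and is shut by swinging it over to the left and down. Stiff hinge: it stays at any angle, and takes 1 to 5 N at the free edge to move.
- hood_hinge (a point): Middle of the hood's hinge line, at deck height, 100 mm to the right (-y) of the recess's centre; the line runs along this point's x (the imager's x). The hood, when shut, reaches from here 198 mm towards +y.
- hood_edge (a point): Middle of the hood's outer top edge on the free side, farthest from the hinge; it moves with the hood, a light-grey shallow box, 158 mm along the hinge, 198 mm from hinge to free edge, 36 mm deep, open underneath. Shut, its flat outer face is 36 mm above the deck and this point 198 mm to the +y side of the hinge line; open, that face looks away from the recess (to -y).
- scan_key_top (a point): Centre of the top of the round grey scan key, 26 mm across, in a black surround on the imager's left (+y) side strip beside the recess. It presses straight down.
- scan_key (a joint): How far the key is pressed (m): 0 = up, 0.006 = fully down; sprung, about 5 N at full travel.
- timer: White bench timer 45 x 70 x 14 mm lying on the imager's rear strip, behind the hood. To be left alone. Origin under its centre.
- pen: Marker pen 140 mm long lying on the bench to the right, near the imager's front. To be left alone. Origin under its middle.
- spare_plates: Stack of three more plates with a clear lid, 68 mm high, on the bench to the right. To be left alone. Origin under its centre.
- plate_cover: Clear plate lid 130 x 88 x 8 mm lying on the bench to the left. To be left alone. Origin under its centre.
- tube_rack: Blue rack of capped tubes, 199 x 124 mm, 115 mm high with tubes, on the bench to the left. To be left alone. Origin under its centre.
Not all that is in view belongs to the job. Leave any purple look-alike of the part that bears plate_center alone.

How it is judged:
On the way, in this order (a step that is already met when the one before it is completed fails the run):
1. the plate lies flat on the glass, inside the recess, with the hood still open (x of plate_center in the frame of recess between -0.004 and 0.004 m and y of plate_center in the frame of recess between -0.004 and 0.004 m and z of plate_center in the frame of recess below 0.0115 m and angle between plate_center's own z axis and vertical below 0.02 rad and value of joint hood above 0.5 rad), for 0.2 s.
2. the hood is fully shut (value of joint hood below 0.03 rad), for 0.2 s.
3. the scan key is pressed down with the hood shut (value of joint scan_key above 0.0045 m and value of joint hood below 0.03 rad).
At the end, for the whole second after the job is handed in: The plate lies flat on the glass in the recess (within 4 mm of its centre in x and y, less than 1.5 mm above its seat, tilt under 0.02 rad), the hood is shut (under 0.03 rad) and the scan key has been pressed and has come up again (less than 2 mm down) (x of plate_center in the frame of recess between -0.004 and 0.004 m and y of plate_center in the frame of recess between -0.004 and 0.004 m and z of plate_center in the frame of recess below 0.0115 m and angle between plate_center's own z axis and vertical below 0.02 rad and value of joint hood below 0.03 rad and value of joint scan_key below 0.002 m); the robot touches nothing.
It fails at once if the plate is tipped by more than 0.3 rad (angle between plate_center's own z axis and vertical above 0.3 rad).
It fails at once if one of the listed bystanders is shifted by more than 30 mm (distance of any of timer, pen, spare_plates, plate_cover, tube_rack from where it was at the start of the episode above 0.03 m).
It also fails if it takes over 72 s, if anything falls off the work surface, if the arm or the gripper's body presses on something with over 40 N, if the wrist force passes 120 N, or if a joint passes its speed limit or range.

### The arm

A 6-joint arm with a two-finger parallel gripper is mounted at the origin on the work surface. World frame = base frame: x ahead of the robot, y to its left, z up, the work surface at z = 0. Lengths are in m, angles in rad, forces in N, time in s.
With the tool pointing down it reaches from about 0.25 to 0.775 m from the base axis. Payload 4 kg.
Tool frame: the origin (TCP) lies midway between the tips of the shut fingers; the grasp point (between the pads) lies grip_point_offset behind it (grip_point_offset is the distance from the TCP to the grasp point, in m); z points along the fingers, y is the line along which they close (so a half turn about z gives the same grasp; the last joint's range is limited). The gripper opens to 94 mm and grips with 3 to 60 N. Pads are 16 mm wide; open, the fingers measure 119 mm over their backs; the gripper's body (75 mm by 177 mm) begins 78 mm behind the grasp point.
Start: joints at [-1.24, 0.087, 1.371, -0, 1.684, -0.103], TCP at [0.231, -0.499, 0.206] pointing down, gripper open.
Joint ranges: [-3.1, 3.1], [-0.76, 2.03], [0.27, 2.55], [-1.08, 4.22], [0.17, 2.65], [-2.57, 2.57]. Speed limits (rad/s): [2.79, 2.79, 3.14, 3.14, 3.14, 3.14].

### API

Orientations are given as [roll, pitch, yaw] about the fixed x, y, z axes, in that order (R = Rz(yaw) Ry(pitch) Rx(roll)).
In Python, from bench import * gives the robot as it stands. The module is installed in compiled form; this text tells all that it offers.
- The arm moves only by the tool apply_moves, never from a script. Its argument "commands" is a list of rows, each a list of 7 numbers: the turn, a rotation vector about the world's x, y, z in rad, then the shift along the world's x, y, z in m, then the opening in per cent of the stroke, from 0 (shut) to 100 (fully open). In form: [[ax, ay, az, x, y, z, jaw], ...]. A call has exactly 5 rows; each row is the pose to reach, as a shift and turn from the pose commanded when the call began; what a row does not reach only later rows make up. A row lasts 1/10 s, in which the tool goes at most 50 mm and 8.59 degrees, less where a joint would pass 70% of its speed; a pose out of reach is approached as far as the arm can. A call with a gripper value outside its range is refused whole. The fingers move at their own pace and stop on an object; the grip force is fixed at half the most. Time passes only in rows, so rows that repeat a pose let the fingers close, or fill a call up. It gives the time, the measured TCP pose, the force, the opening and the grip force at its end, in the units of the state.
- get_obs(): the state, without advancing time (a new reading comes with each control period).
- snapshot(name): name is "scene" or "top"; returns a dict with "pixels" (480x640x3 uint8, red, green, blue), "vertical_fov" (degrees; the focal length in pixels is half the picture's height over the tangent of half this angle, whatever the lens; pixels are square), "cx", "cy" (the principal point, pixels), "rvec" (rotation vector, rad) and "tvec" (3), from world to camera coordinates, as OpenCV has them. Camera axes: x right, y down, z forward; pixel columns grow to the right and rows downward; lengths in m; the calibration is good to about 2 mm. A picture is of the moment at which its call begins. There is no depth.
- close_job(): hands the job in; it is judged then, once.
Trained networks look in the newest picture that a camera, given by its name, has taken for a name from the list of things; names that differ only in an ending like _2 or _b are one class to them, and where a whole thing is asked for, a point or a joint stands for the part that bears it (a point fixed in the world has none). Each returns a list of dicts, best first, with "score" (0 to 1); they miss things now and then, are a little off and sometimes report something else, mostly with a low value. They report only what shows in the picture. A call takes as long as a camera call. They do not tell look-alikes from the thing itself.
- masks_of(camera, query): "mask" (480x640 bool, what is visible of it) and "extent" ([left, top, right, bottom] in pixels, round what is visible of it).
- place_of(camera, query): "pixel" ([column, row] in pixels: a listed point, or the origin of a listed thing).
The state is a dict: "time": time; "joint_positions": joint angles; "qvel": joint speeds; "joint_torque": joint torques, N m; "tool_pos": TCP position; "ee_rot": TCP orientation; "wrist_force": force on the tool from outside, world axes, zero at the start; "wrist_torque": the same for the moment, N m; "width": finger opening in m; "finger_force": force on a finger pad.
Only numpy, scipy, OpenCV 4.12 (cv2) and the standard library are available. Lean on these libraries where they do the work, as an engineer would, in place of code of your own. Each camera call takes 0.05 s, during which the arm holds its last target. There are 200 camera calls.

## Working session

There is one attempt and no reset: what is moved stays moved. The work goes in short steps, Python scripts to look and compute and a tool call to move; the robot and the scene stay as the last step left them, time stands still between calls to the robot, and variables do not carry over. Pictures are saved under pics/ and viewed, at most 10 in all, crops included, and the job is handed in when it is done.

Besides the shell and the picture viewer there is one more tool, called after ">>>" as a command line: name --pt "numbers of a row" for each row, then --argument value for the rest. apply_moves: Moves the arm, as the interface text tells. Its arguments: {"type":"object","properties":{"commands":{"type":"array"}},"required":["commands"]}

```bash
mkdir -p pics
cat > h.py <<'E'
from bench import *
import numpy as np, cv2
def cam(s):
    f=240/np.tan(np.radians(s["vertical_fov"])/2)
    K=np.array([[f,0,s["cx"]],[0,f,s["cy"]],[0,0,1.]])
    return K,cv2.Rodrigues(np.array(s["rvec"],float))[0],np.array(s["tvec"],float)
def ray(s,px,z):
    K,R,t=cam(s); d=R.T@np.linalg.inv(K)@np.array([px[0],px[1],1.]); c=-R.T@t
    return c+d*(z-c[2])/d[2]
def proj(s,P):
    K,R,t=cam(s); q=(K@(R@np.atleast_2d(P).T+t[:,None])).T
    return q[:,:2]/q[:,2:]
def tri(ss,pxs):
    A=[];b=[]
    for s,p in zip(ss,pxs):
        K,R,t=cam(s); c=-R.T@t; d=R.T@np.linalg.inv(K)@np.array([p[0],p[1],1.]); d/=np.linalg.norm(d)
        M=np.eye(3)-np.outer(d,d); A.append(M); b.append(M@c)
    return np.linalg.solve(sum(A),sum(b))
E
python3 - <<'E'
from h import *
Z={"plate_center":.075,"recess":.0635,"sill":.068,"deck":.065,"hood_hinge":.065,"scan_key_top":None,"hood_edge":None}
ss={}
for n in("scene","top"):
    s=snapshot(n);ss[n]=s;cv2.imwrite(f"pics/{n}0.png",s["pixels"][:,:,::-1])
    K,R,t=cam(s);print(n,(-R.T@t).round(3),s["vertical_fov"])
for q in Z:
    r={}
    for n in ss:
        d=place_of(n,q)[:3]
        r[n]=d
        for e in d: print(q,n,round(e["score"],2),np.round(e["pixel"],1),ray(ss[n],e["pixel"],Z[q]).round(4) if Z[q] else "")
    if all(r.values()): print("  tri",tri([ss["scene"],ss["top"]],[r[n][0]["pixel"] for n in("scene","top")]).round(4))
o=get_obs();print(o)
E
```

```text
scene [ 1.222 -0.271  1.174] 46.171781636007275
top [0.33  0.009 1.755] 43.519487091914876
plate_center scene 0.8 [189.6 212.4] [ 0.3286 -0.2129  0.075 ]
plate_center scene 0.71 [288.9 237.4] [ 0.5033 -0.0235  0.075 ]
plate_center top 0.84 [338.2 258. ] [ 0.4933 -0.0158  0.075 ]
plate_center top 0.6 [404.6 331.3] [ 0.2926 -0.2014  0.075 ]
plate_center top 0.46 [170.5 224.1] [0.5832 0.4608 0.075 ]
  tri [ 0.4697 -0.1175  0.2383]
recess scene 0.57 [333.9 284.7] [0.659  0.0185 0.0635]
recess top 0.69 [323.7 202. ] [0.6546 0.0274 0.0635]
  tri [0.6552 0.0243 0.054 ]
sill scene 0.81 [321.5 266.3] [0.6054 0.0132 0.068 ]
sill top 0.61 [329.  216.1] [0.6132 0.0117 0.068 ]
sill top 0.44 [334.3 258.3] [ 0.493  -0.0049  0.068 ]
sill top 0.39 [457.6 303.7] [ 0.3708 -0.3497  0.068 ]
  tri [0.6113 0.0111 0.0782]
deck scene 0.79 [296.7 238.3] [ 0.5073 -0.0056  0.065 ]
deck top 0.92 [334.4 253. ] [ 0.5083 -0.005   0.065 ]
  tri [ 0.5081 -0.0054  0.066 ]
hood_hinge scene 0.86 [295.8 305.2] [ 0.6697 -0.0805  0.065 ]
hood_hinge top 0.59 [361.6 198.9] [ 0.6647 -0.0807  0.065 ]
  tri [ 0.6662 -0.0802  0.
[... 260 characters left out ...]
joint_positions': array([-1.24010012e+00,  8.71892183e-02,  1.37065885e+00, -1.25723138e-05,
        1.68360078e+00, -1.03109284e-01]), 'qvel': array([-6.98389527e-04, -1.12553244e-03,  5.35507469e-04, -4.38962350e-05,
       -3.47276289e-04, -5.56543795e-04]), 'joint_torque': array([-1.22885481e-04, -3.39989841e+01, -3.02580786e+01,  7.16653699e-02,
        2.35401839e-02, -1.03019664e-05]), 'tool_pos': array([ 0.23117781, -0.49909263,  0.20553268]), 'ee_rot': array([3.14145090e+00, 2.72270044e-05, 4.33804071e-01]), 'wrist_force': array([ 0.8198964 , -0.07756912, -0.46748163]), 'wrist_torque': array([-0.05017841,  0.01475529,  0.04103844]), 'finger_force': 0.0, 'width': 0.09398726783230471}
```

View pics/scene0.png

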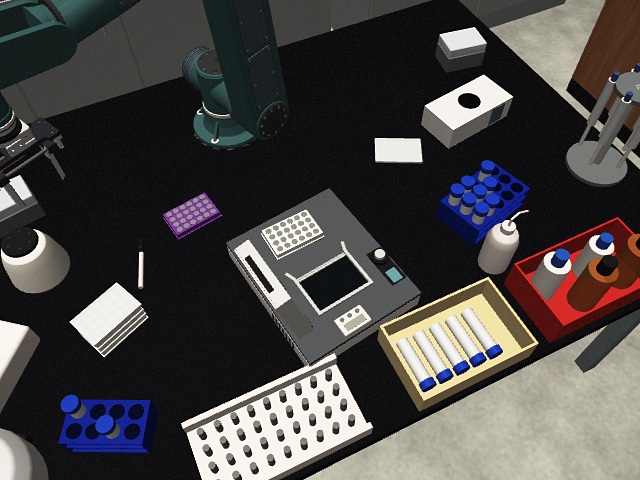

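View pics/top0.png

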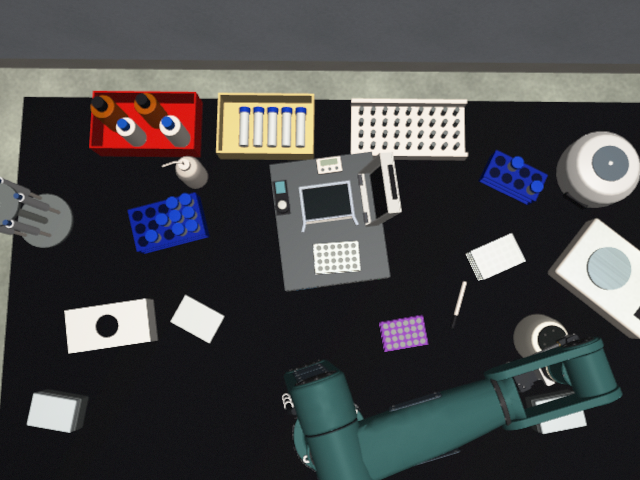

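The purple plate near (404,333) in the top view is the decoy. The real plate is at (338,258) on the deck, the hood stands open on the right, and the key is at (280,204). Next I'll zoom in to get the imager's pose.

Run:
```python
import cv2
a=cv2.imread("pics/top0.png")[145:300,255:415];cv2.imwrite("pics/topc.png",cv2.resize(a,None,fx=3.8,fy=3.8,interpolation=cv2.INTER_CUBIC))
a=cv2.imread("pics/scene0.png")[180:370,220:425];cv2.imwrite("pics/scenec.png",cv2.resize(a,None,fx=3.1,fy=3.1,interpolation=cv2.INTER_CUBIC))
```

```text
(no output)
```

View pics/topc.png

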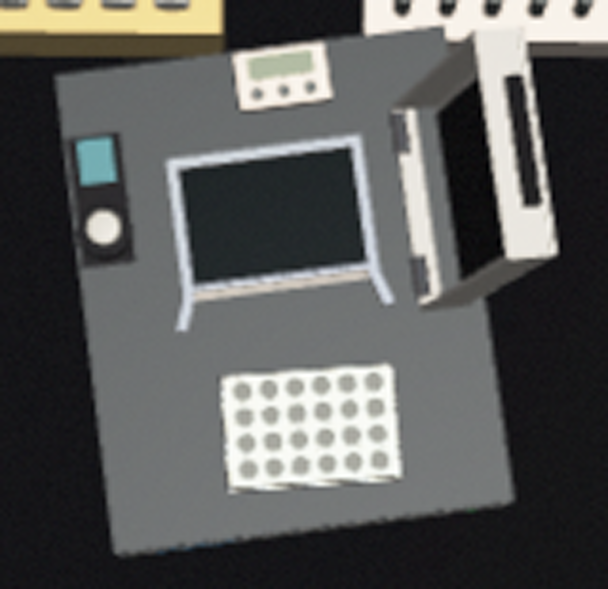

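View pics/scenec.png

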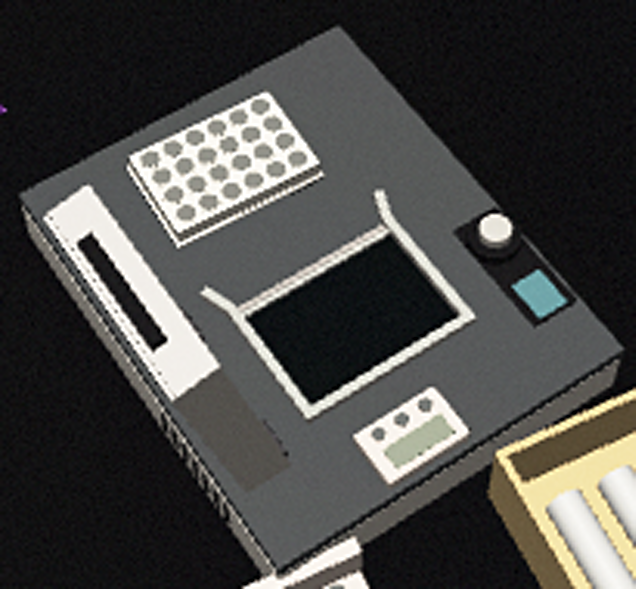

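```bash
cat > fit.py <<'E'
from h import *
from scipy.optimize import least_squares
def fit(ss,pts,x0):
    # pts: (cam, px, local xy, z)
    def res(p):
        c,s=np.cos(p[2]),np.sin(p[2]);r=[]
        for n,px,l,z in pts:
            P=[p[0]+c*l[0]-s*l[1],p[1]+s*l[0]+c*l[1],z]
            r+=list(proj(ss[n],P)[0]-px)
        return r
    o=least_squares(res,x0,loss="soft_l1");return o.x,np.array(res(o.x)).reshape(-1,2)
E
python3 - <<'E'
from fit import *
ss={n:snapshot(n) for n in("scene","top")}
T=lambda u,v:np.array([255+(u+.5)/3.8-.5,145+(v+.5)/3.8-.5]);S=lambda u,v:np.array([220+(u+.5)/3.1-.5,180+(v+.5)/3.1-.5])
d=.065;w=.073;q=.085
pt=[("top",T(116,556),(-.235,.15),d),("top",T(514,502),(-.235,-.15),d),("top",T(55,75),(.13,.15),d),
("top",T(167,160),(.0522,.0734),w),("top",T(360,137),(.0522,-.0734),w)]
ps=[("scene",S(20,195),(-.235,-.15),d),("scene",S(340,27),(-.235,.15),d),("scene",S(622,350),(.13,.15),d),("scene",S(275,575),(.13,-.15),d),
("scene",S(473,317),(.0522,.0734),w),("scene",S(310,415),(.0522,-.0734),w)]
for p in(pt,ps,pt+ps):
    x,r=fit(ss,p,[.655,.02,.14]);print("rec",x.round(4),r.round(1).tolist())
a,b=.0428,.0639
qt=[("top",T(220,378),(a,b),q),("top",T(393,365),(a,-b),q),("top",T(403,477),(-a,-b),q),("top",T(230,487),(-a,b),q)]
qs=[("scene",S(127,158),(-a,-b),q),("scene",S(268,93),(-a,b),q),("scene",S(319,164),(a,b),q),("scene",S(182,236),(a,-b),q)]
for p in(qt,qs,qt+qs):
    x,r=fit(ss,p,[.49,-.02,.1]);print("plate",x.round(4),r.round(1).tolist())
print("key",tri([ss["top"],ss["scene"]],[T(103,228),S(495,229)]))
print(ray(ss["top"],T(103,228),.08),ray(ss["scene"],S(495,229),.08))
E
```

```text
rec [0.6543 0.0194 0.1448] [[-0.7, -0.3], [0.5, 0.0], [-0.1, 0.4], [0.0, 0.3], [0.2, -0.4]]
rec [0.6552 0.0178 0.1422] [[-1.0, -0.0], [0.0, -0.6], [1.0, -0.0], [0.1, -1.3], [0.8, 0.3], [-1.2, 1.7]]
rec [0.6547 0.0185 0.1429] [[-0.6, -0.5], [0.6, -0.0], [0.3, 0.2], [0.4, 0.1], [0.6, -0.4], [-0.9, -0.2], [0.1, -0.9], [1.2, -0.4], [0.4, -1.6], [1.0, 0.0], [-0.9, 1.4]]
plate [ 0.4952 -0.0111  0.0896] [[0.1, -0.6], [0.1, -0.6], [0.0, 0.3], [-0.3, 1.1]]
plate [ 0.4982 -0.0117  0.1059] [[-0.6, 0.1], [0.2, -1.6], [2.3, -0.1], [-0.8, 0.9]]
plate [ 0.4968 -0.0114  0.097 ] [[0.1, -1.0], [0.1, -1.4], [0.2, -0.4], [-0.0, 0.8], [-0.7, -0.6], [0.3, -2.0], [2.2, -0.4], [-1.2, 0.2]]
key [0.64130061 0.14469701 0.08342814]
[0.64236136 0.14593597 0.08      ] [0.63916136 0.14499735 0.08      ]
```

Fit results:

| Item | Pose |
|---|---|
| Recess | about (0.655, 0.0187), yaw 0.143 |
| Plate | about (0.497, -0.011), yaw 0.097; in the imager frame x -0.161, y -0.007, as the task says |
| Hood | about 1.8 rad open |

I'll push the plate with both open fingers on its rear face.

>>> apply_moves --pt "0 0 -0.067 0.018 0.0445 0 90" --pt "0 0 -0.134 0.036 0.089 0 90" --pt "0 0 -0.201 0.054 0.1335 0 90" --pt "0 0 -0.268 0.072 0.178 0 90" --pt "0 0 -0.337 0.09 0.2225 0 90"

```text
time: 1.4
tool_pos: [0.3215, -0.2749, 0.2056]
ee_rot: [3.141, -0.001, 0.093]
wrist_force: [0.7, -0.2, 0.4]
width: 0.0849
finger_force: 0.0
```

>>> apply_moves --pt "0 0 0 0.018 0.0445 0 90" --pt "0 0 0 0.036 0.089 0 90" --pt "0 0 0 0.054 0.1335 0 90" --pt "0 0 0 0.072 0.178 0 90" --pt "0 0 0 0.09 0.2225 0 90"

```text
time: 1.9
tool_pos: [0.4115, -0.0522, 0.2059]
ee_rot: [3.141, -0.001, 0.097]
wrist_force: [0.5, -1.0, 0.2]
width: 0.0843
finger_force: 0.0
```

>>> apply_moves --pt "0 0 0 0.012 0.036 0 90" --pt "0 0 0 0.012 0.036 -0.045 90" --pt "0 0 0 0.012 0.036 -0.09 90" --pt "0 0 0 0.012 0.036 -0.112 90" --pt "0 0 0 0.012 0.036 -0.131 90"

```text
time: 2.4
tool_pos: [0.422, -0.0176, 0.0724]
ee_rot: [-3.141, 0.003, 0.098]
wrist_force: [1.1, 0.2, 0.3]
width: 0.0847
finger_force: 0.0
```

Run:
```python
from h import *
o=get_obs();print(o["time"],o["tool_pos"],o["ee_rot"],o["wrist_force"],o["width"])
s=snapshot("scene");a=s["pixels"][140:340,180:420,::-1];cv2.imwrite("pics/s1.png",cv2.resize(a,None,fx=3,fy=3,interpolation=cv2.INTER_CUBIC))
```

```text
2.4 [ 0.42202549 -0.01757085  0.07240735] [-3.14098169e+00  2.52621833e-03  9.75062257e-02] [1.0639442  0.22478335 0.32382886] 0.08471887290918849
```

View pics/s1.png

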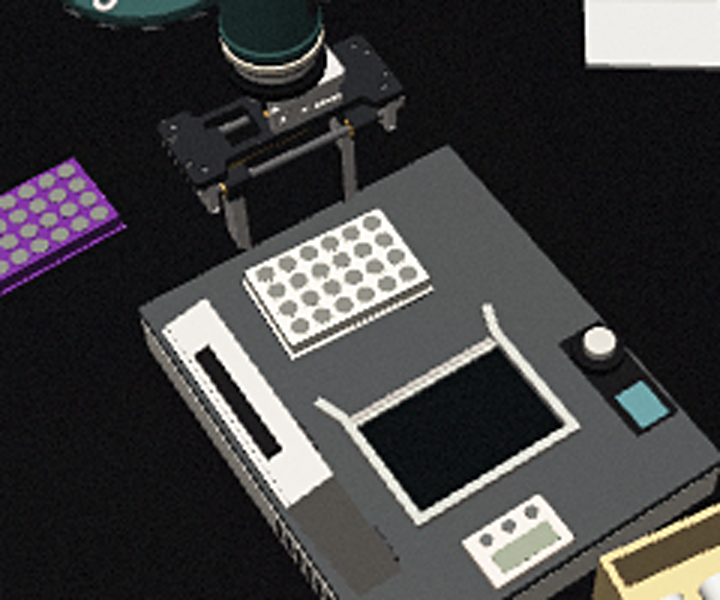

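Both fingers stand about 20 mm behind the plate's rear face. I'll make contact, then push with a slight yaw and a shift to the left.

>>> apply_moves --pt "0 0 0 0.008 0.0008 0 90" --pt "0 0 0 0.015 0.0015 0 90" --pt "0 0 0 0.02 0.002 0 90" --pt "0 0 0 0.024 0.0023 0 90" --pt "0 0 0 0.028 0.0027 0 90"

```text
time: 2.95
tool_pos: [0.4519, -0.0155, 0.0753]
ee_rot: [3.141, -0.001, 0.097]
wrist_force: [-1.5, 0.5, 1.4]
width: 0.0846
finger_force: 0.6
```

>>> apply_moves --pt "0 0 0.009 0.006 0.0015 0 90" --pt "0 0 0.018 0.012 0.003 0 90" --pt "0 0 0.027 0.018 0.0045 0 90" --pt "0 0 0.036 0.024 0.006 0 90" --pt "0 0 0.046 0.03 0.0078 0 90"

```text
time: 3.45
tool_pos: [0.4817, -0.0074, 0.0745]
ee_rot: [3.141, 0.0, 0.144]
wrist_force: [-0.1, 0.3, 0.5]
width: 0.0845
finger_force: 0.6
```

>>> apply_moves --pt "0 0 0 0.004 0.001 0 90" --pt "0 0 0 0.008 0.002 0 90" --pt "0 0 0 0.011 0.003 0 90" --pt "0 0 0 0.011 0.003 0 90" --pt "0 0 0 0.011 0.003 0 90"

```text
time: 3.95
tool_pos: [0.4924, -0.0045, 0.0745]
ee_rot: [-3.142, -0.0, 0.143]
wrist_force: [0.3, 0.1, 0.6]
width: 0.0844
finger_force: 0.0
```

Run:
```python
from h import *
o=get_obs();print(o["time"],o["tool_pos"],o["ee_rot"],o["wrist_force"],o["width"])
s=snapshot("scene");a=s["pixels"][180:320,240:430,::-1];cv2.imwrite("pics/s2.png",cv2.resize(a,None,fx=4,fy=4,interpolation=cv2.INTER_CUBIC))
```

```text
3.95 [ 0.49237995 -0.00447193  0.07446468] [-3.14157670e+00 -4.47998330e-04  1.42902935e-01] [0.28174463 0.0714419  0.61888886] 0.08438635957807447
```

View pics/s2.png

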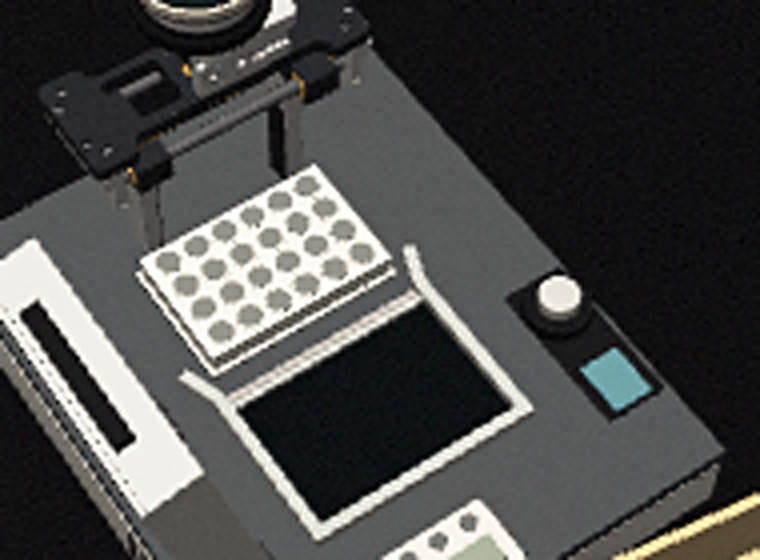

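The plate lies square in front of the sill, with its leading corners at (395,262) and (217,362), between the flares. I'll measure the lateral offset.

Run:
```python
from fit import *
s=snapshot("scene")
def L(u,v,z,c=(.6547,.0187,.143)):
    p=ray(s,[240+(u+.5)/4-.5,180+(v+.5)/4-.5],z)[:2]-c[:2];a=c[2]
    return (1e3*np.array([np.cos(a)*p[0]+np.sin(a)*p[1],-np.sin(a)*p[0]+np.cos(a)*p[1]])).round(1)
for n,a in dict(FR=(140,262,.085),FL=(315,166,.085),BL=(393,260,.085),BR=(214,362,.085),tipL=(410,248,.073),tipR=(185,376,.073),rL=(531,408,.073),rR=(322,537,.073)).items():print(n,L(*a))
print(masks_of("scene","plate_center")[0]["extent"])
for n in("scene","top"):
  t=snapshot(n)
  for e in place_of(n,"plate_center")[:2]:print(n,e["score"],ray(t,e["pixel"],.075))
```

```text
FR [-149.8  -62.4]
FL [-150.3   60.1]
BL [-68.6  60.2]
BR [-68.3 -62.8]
tipL [-76.4  78. ]
tipR [-76.1 -78. ]
rL [50.5 72.1]
rR [ 51.7 -69.7]
[163.9, 189.1, 222.2, 240.9]
scene 0.9 [ 0.32721814 -0.21990516  0.075     ]
scene 0.78 [0.56059563 0.00397011 0.075     ]
top 0.64 [ 0.2846751  -0.20107256  0.075     ]
```

Offset is about 1 mm to the right, with yaw matched. Pushing straight on over the sill.

>>> apply_moves --pt "0 0 0 0.006 0.0011 0 90" --pt "0 0 0 0.012 0.0022 0 90" --pt "0 0 0 0.018 0.0032 0 90" --pt "0 0 0 0.024 0.0043 0 90" --pt "0 0 0 0.0297 0.0053 0 90"

```text
time: 4.8
tool_pos: [0.5226, 0.0008, 0.0744]
ee_rot: [3.142, -0.0, 0.143]
wrist_force: [-1.2, 0.2, 0.1]
width: 0.0848
finger_force: 0.6
```

>>> apply_moves --pt "0 0 0 0.006 0.0009 0 90" --pt "0 0 0 0.012 0.0017 0 90" --pt "0 0 0 0.018 0.0026 0 90" --pt "0 0 0 0.024 0.0034 0 90" --pt "0 0 0 0.0297 0.0043 0 90"

```text
time: 5.3
tool_pos: [0.5521, 0.0051, 0.0745]
ee_rot: [3.141, 0.0, 0.143]
wrist_force: [-1.1, -0.4, 0.7]
width: 0.0845
finger_force: 0.6
```

>>> apply_moves --pt "0 0 0 0.006 0.0009 0 90" --pt "0 0 0 0.012 0.0017 0 90" --pt "0 0 0 0.018 0.0026 0 90" --pt "0 0 0 0.024 0.0034 0 90" --pt "0 0 0 0.0297 0.0043 0 90"

```text
time: 5.8
tool_pos: [0.5818, 0.0094, 0.0743]
ee_rot: [3.142, 0.0, 0.143]
wrist_force: [-1.1, -0.0, -0.0]
width: 0.0847
finger_force: 0.3
```

Run:
```python
from h import *
o=get_obs();print(o["time"],o["tool_pos"],o["ee_rot"],o["wrist_force"],o["width"])
s=snapshot("scene");a=s["pixels"][180:320,240:430,::-1];cv2.imwrite("pics/s3.png",cv2.resize(a,None,fx=4,fy=4,interpolation=cv2.INTER_CUBIC))
```

```text
5.8 [0.5818064  0.00940246 0.07429164] [3.14157234e+00 3.59259352e-05 1.42768799e-01] [-1.11470006 -0.02146698 -0.00614549] 0.0846586235412593
```

View pics/s3.png

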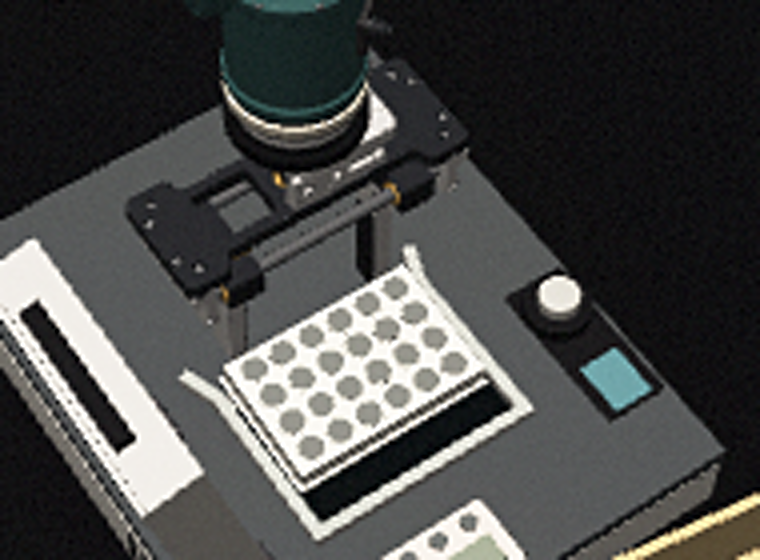

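The plate is well inside the walls, with about 23 mm to go.

>>> apply_moves --pt "0 0 0 0.005 0.0007 0 90" --pt "0 0 0 0.01 0.0014 0 90" --pt "0 0 0 0.015 0.0021 0 90" --pt "0 0 0 0.019 0.0027 0 90" --pt "0 0 0 0.0225 0.0032 0 90"

```text
time: 6.35
tool_pos: [0.6041, 0.0126, 0.0745]
ee_rot: [3.142, 0.0, 0.143]
wrist_force: [-1.1, 0.5, -0.7]
width: 0.0845
finger_force: 0.3
```

>>> apply_moves --pt "0 0 0 0.0005 0.0001 0 90" --pt "0 0 0 0.001 0.0001 0 90" --pt "0 0 0 0.001 0.0001 0 90" --pt "0 0 0 0.001 0.0001 0 90" --pt "0 0 0 0.001 0.0001 0 90"

```text
time: 6.85
tool_pos: [0.6048, 0.0126, 0.0746]
ee_rot: [3.141, -0.0, 0.143]
wrist_force: [-0.7, -0.5, -0.5]
width: 0.0844
finger_force: 0.1
```

Run:
```python
from h import *
o=get_obs();print(o["time"],o["tool_pos"],o["ee_rot"],o["wrist_force"],o["width"])
s=snapshot("scene");a=s["pixels"][210:320,260:410,::-1];cv2.imwrite("pics/s4.png",cv2.resize(a,None,fx=5,fy=5,interpolation=cv2.INTER_CUBIC))
```

```text
6.85 [0.60480636 0.01262753 0.07464826] [ 3.14147720e+00 -3.46593445e-04  1.42808394e-01] [-0.67267576 -0.51167594 -0.51072648] 0.08438993406971726
```

View pics/s4.png

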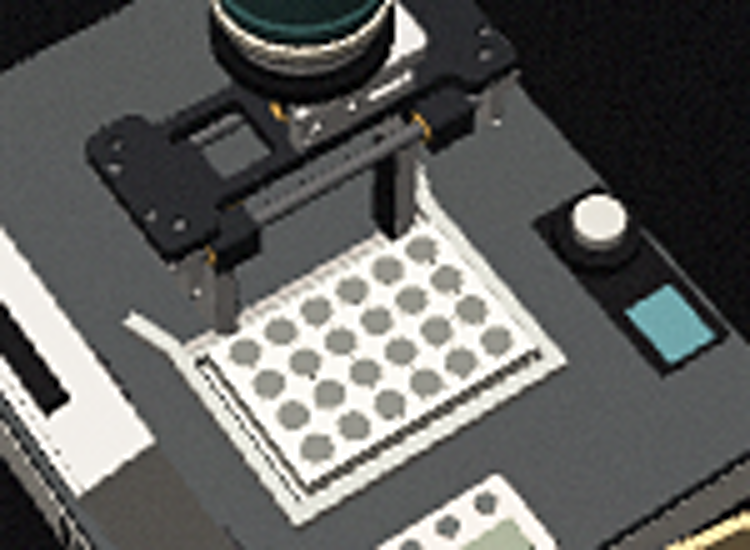

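The plate looks home, with a small gap at the rear and no push force. I'll nudge it 1 mm, back off, lift, and check the seating.

>>> apply_moves --pt "0 0 0 0.0005 0.0001 0 90" --pt "0 0 0 0.001 0.0001 0 90" --pt "0 0 0 -0.01 -0.0014 0 90" --pt "0 0 0 -0.025 -0.0036 0 90" --pt "0 0 0 -0.04 -0.006 0.02 60"

```text
time: 7.4
tool_pos: [0.5617, 0.0068, 0.0913]
ee_rot: [-3.14, 0.006, 0.143]
wrist_force: [-0.3, 0.3, -0.1]
width: 0.0792
finger_force: 0.0
```

>>> apply_moves --pt "0 0 0 -0.03 -0.025 0.03 0" --pt "0 0 0 -0.05 -0.06 0.06 0" --pt "0 0 0 -0.06 -0.095 0.09 0" --pt "0 0 0 -0.07 -0.13 0.12 0" --pt "0 0 0 -0.07 -0.165 0.14 0"

```text
time: 7.9
tool_pos: [0.494, -0.1597, 0.2379]
ee_rot: [3.139, -0.004, 0.143]
wrist_force: [-0.6, 0.2, 0.4]
width: 0.0398
finger_force: 0.0
```

Run:
```python
from h import *
o=get_obs();print(o["time"],o["tool_pos"],o["ee_rot"],o["width"])
a=[]
for n,(u,v) in dict(top=(290,180),scene=(280,225)).items():
    s=snapshot(n);cv2.imwrite(f"pics/{n}5.png",s["pixels"][:,:,::-1])
    a.append(cv2.resize(s["pixels"][v:v+80,u:u+100,::-1],None,fx=4,fy=4,interpolation=cv2.INTER_CUBIC) if n=="top" else cv2.resize(s["pixels"][v:v+80,u:u+100,::-1],None,fx=4,fy=4,interpolation=cv2.INTER_CUBIC))
    for q in("plate_center","hood_edge"):
        for e in place_of(n,q)[:3]:print(n,q,e["score"],e["pixel"],ray(s,e["pixel"],.0735 if q[0]=="p" else .25))
cv2.imwrite("pics/c5.png",np.hstack(a))
```

```text
7.9 [ 0.49400016 -0.15968168  0.23785907] [ 3.1388545  -0.00429839  0.14269682] 0.03980620219431599
top plate_center 0.94 [326.3, 200.7] [0.65654098 0.0199417  0.0735    ]
top plate_center 0.56 [401.5, 330.7] [ 0.29407359 -0.19300158  0.0735    ]
top plate_center 0.39 [329.9, 254.5] [0.50298087 0.0076623  0.0735    ]
top hood_edge 0.58 [399.2, 177.1] [ 0.68583718 -0.16642763  0.25      ]
scene plate_center 0.91 [189.2, 213.7] [ 0.330758   -0.21496163  0.0735    ]
scene plate_center 0.81 [332.9, 285.8] [0.66567041 0.01263982 0.0735    ]
scene hood_edge 0.92 [253.6, 280.9] [ 0.68004547 -0.16323263  0.25      ]
```

View pics/c5.png

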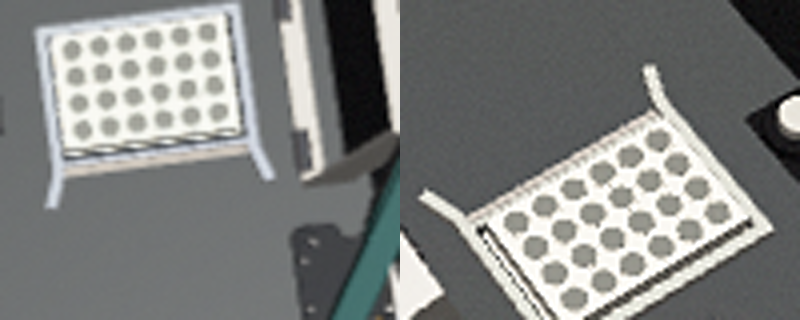

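The plate is seated: in the top view the sill strip is fully clear along its front edge, and the plate sits inside the walls in both views. Next I'll go to the outer side of the hood.

>>> apply_moves --pt "0 0 0 0.019 -0.046 0 0" --pt "0 0 0 0.038 -0.092 0 0" --pt "0 0 0 0.08 -0.083 0 0" --pt "0 0 0 0.123 -0.073 0 0" --pt "0 0 0 0.165 -0.064 0 0"

```text
time: 8.7
tool_pos: [0.661, -0.2207, 0.2325]
ee_rot: [-3.14, 0.002, 0.144]
wrist_force: [-0.3, -1.1, 0.4]
width: 0.0006
finger_force: 0.0
```

>>> apply_moves --pt "0 0 0 0 0 0 0" --pt "0 0 0 0 0.002 0 0" --pt "0 0 0 -0.001 0.005 0 0" --pt "0 0 0 -0.001 0.01 0 0" --pt "0 0 0 -0.002 0.015 0 0"

```text
time: 9.2
tool_pos: [0.6569, -0.2071, 0.2361]
ee_rot: [3.141, -0.002, 0.142]
wrist_force: [0.4, -0.9, -1.1]
width: 0.0006
finger_force: 0.0
```

>>> apply_moves --pt "0 0 0 -0.0029 0.0198 0 0" --pt "0 0 0 -0.005 0.0347 0.003 0" --pt "0 0 0 -0.0071 0.0495 0.007 0" --pt "0 0 0 -0.0088 0.0614 0.011 0" --pt "0 0 0 -0.0107 0.0743 0.015 0"

```text
time: 9.7
tool_pos: [0.6464, -0.1324, 0.2501]
ee_rot: [3.141, 0.001, 0.142]
wrist_force: [-1.3, -4.5, -1.1]
width: 0.0004
finger_force: 1.5
```

>>> apply_moves --pt "0 0 0 -0.0015 0.0101 0.001 0" --pt "0 0 0 -0.0029 0.0202 0.002 0" --pt "0 0 0 -0.0044 0.0303 0.003 0" --pt "0 0 0 -0.0058 0.0404 0.003 0" --pt "0 0 0 -0.0073 0.0505 0.003 0"

```text
time: 10.2
tool_pos: [0.6398, -0.0816, 0.2524]
ee_rot: [-3.141, -0.0, 0.143]
wrist_force: [0.5, -3.0, 0.6]
width: 0.0003
finger_force: 1.4
```

Run:
```python
from h import *
o=get_obs();print(o["time"],o["tool_pos"],o["wrist_force"])
ss=[];p=[]
for n in("scene","top"):
    s=snapshot(n);d=place_of(n,"hood_edge");print(n,[(round(e["score"],2),e["pixel"]) for e in d[:2]]);ss.append(s);p.append(d[0]["pixel"] if d else None)
if all(x is not None for x in p):print(tri(ss,p))
s=ss[0];cv2.imwrite("pics/s6.png",s["pixels"][:,:,::-1])
```

```text
10.2 [ 0.63984107 -0.08158675  0.25236582] [ 0.53632688 -3.01452804  0.55313673]
scene [(0.92, [296.1, 248.4])]
top []
```

Contact force is a steady 3–4 N, as the hinge friction should give. Following the arc.

>>> apply_moves --pt "0 0 0 -0.0016 0.0109 -0.001 0" --pt "0 0 0 -0.0031 0.0218 -0.003 0" --pt "0 0 0 -0.0047 0.0327 -0.006 0" --pt "0 0 0 -0.0063 0.0436 -0.009 0" --pt "0 0 0 -0.0078 0.0544 -0.013 0"

```text
time: 10.9
tool_pos: [0.6317, -0.0271, 0.2393]
ee_rot: [3.142, 0.0, 0.143]
wrist_force: [-0.5, -3.5, 0.2]
width: 0.0003
finger_force: 1.1
```

>>> apply_moves --pt "0 0 0 -0.0015 0.0102 -0.0046 0" --pt "0 0 0 -0.0029 0.0203 -0.0097 0" --pt "0 0 0 -0.0043 0.0299 -0.0153 0" --pt "0 0 0 -0.0056 0.0392 -0.0217 0" --pt "0 0 0 -0.0069 0.0481 -0.0285 0"

```text
time: 11.4
tool_pos: [0.6252, 0.0212, 0.211]
ee_rot: [-3.141, -0.001, 0.143]
wrist_force: [-0.7, -0.8, 3.1]
width: 0.0006
finger_force: 1.3
```

>>> apply_moves --pt "0 0 0 -0.0012 0.0085 -0.0073 0" --pt "0 0 0 -0.0024 0.0165 -0.0152 0" --pt "0 0 0 -0.0035 0.0241 -0.0236 0" --pt "0 0 0 -0.0045 0.0312 -0.0323 0" --pt "0 0 0 -0.0054 0.0377 -0.0415 0"

```text
time: 11.9
tool_pos: [0.6196, 0.0585, 0.1686]
ee_rot: [-3.141, 0.0, 0.143]
wrist_force: [0.6, 1.1, 2.0]
width: 0.0002
finger_force: 1.1
```

>>> apply_moves --pt "0 0 0 -0.0009 0.0059 -0.0096 0" --pt "0 0 0 -0.0018 0.0122 -0.0212 0" --pt "0 0 0 -0.0025 0.0175 -0.0331 0" --pt "0 0 0 -0.0032 0.0221 -0.0455 0" --pt "0 0 0 -0.0037 0.0258 -0.0565 0"

```text
time: 12.4
tool_pos: [0.6157, 0.0837, 0.1114]
ee_rot: [3.141, 0.001, 0.143]
wrist_force: [0.7, 0.7, 0.9]
width: 0.0006
finger_force: 0.8
```

>>> apply_moves --pt "0 0 0 0 0 -0.003 0" --pt "0 0 0 0 0 -0.006 0" --pt "0 0 0 0 0 -0.009 0" --pt "0 0 0 0 0 -0.011 0" --pt "0 0 0 0 0 -0.013 0"

```text
time: 12.9
tool_pos: [0.6162, 0.0833, 0.1012]
ee_rot: [3.141, -0.001, 0.143]
wrist_force: [-3.3, 0.1, 9.3]
width: 0.0005
finger_force: 4.8
```

The tip stopped at z = 0.101 with 9 N, which is the shut height. I'll press a little more, then lift and look.

>>> apply_moves --pt "0 0 0 0 0 -0.001 0" --pt "0 0 0 0 0 -0.0015 0" --pt "0 0 0 0 0 -0.0015 0" --pt "0 0 0 0 0 0.02 0" --pt "0 0 0 0 0 0.05 0"

```text
time: 13.4
tool_pos: [0.6146, 0.0828, 0.1481]
ee_rot: [3.141, 0.005, 0.142]
wrist_force: [-0.2, 0.4, -0.5]
width: 0.0005
finger_force: 0.0
```

>>> apply_moves --pt "0 0 0 -0.03 -0.02 0.03 0" --pt "0 0 0 -0.07 -0.03 0.03 0" --pt "0 0 0 -0.11 -0.04 0.03 0" --pt "0 0 0 -0.15 -0.05 0.03 0" --pt "0 0 0 -0.15 -0.05 0.03 0"

```text
time: 13.9
tool_pos: [0.4617, 0.0324, 0.1794]
ee_rot: [3.141, 0.002, 0.141]
wrist_force: [-0.5, 0.1, -0.3]
width: 0.0011
finger_force: 0.0
```

Run:
```python
from h import *
o=get_obs();print(o["time"],o["tool_pos"],o["ee_rot"],o["wrist_force"])
ss=[];a=[]
for n,(u,v) in dict(scene=(250,190),top=(255,145)).items():
    s=snapshot(n);ss.append(s);a.append(cv2.resize(s["pixels"][v:v+150,u:u+170,::-1],None,fx=2.3,fy=2.3,interpolation=cv2.INTER_CUBIC))
for q in("hood_edge","scan_key_top"):
    p=[place_of(n,q) for n in("scene","top")]
    print(q,[(round(e["score"],2),e["pixel"]) for d in p for e in d[:2]])
    if all(p):print(tri(ss,[d[0]["pixel"] for d in p]))
    for s,d in zip(ss,p):
        if d:print(ray(s,d[0]["pixel"],.101 if q[0]=="h" else .082))
cv2.imwrite("pics/c7.png",np.hstack(a))
```

```text
13.9 [0.46174437 0.03236559 0.17943504] [3.14069084e+00 2.37263615e-03 1.41136087e-01] [-0.4989023   0.06034511 -0.25472352]
hood_edge [(0.91, [366.5, 251.5]), (0.62, [322.3, 264.4]), (0.57, [292.0, 202.2]), (0.44, [458.4, 301.2])]
[0.6416838  0.11161985 0.11528316]
[0.63285532 0.11350892 0.101     ]
[0.64571657 0.11564509 0.101     ]
scan_key_top [(0.57, [380.3, 253.3]), (0.63, [281.6, 202.5])]
[0.64584976 0.14434346 0.09105282]
[0.64063384 0.14653247 0.082     ]
[0.64810767 0.14630199 0.082     ]
```

View pics/c7.png

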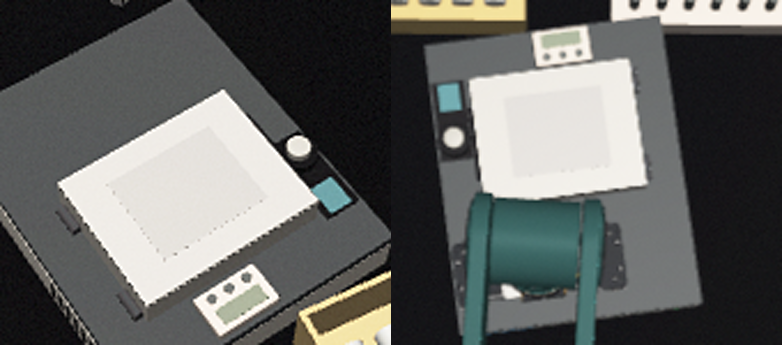

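The hood is shut flat. The key shows at top pixel (281.7, 204.7), about (0.642, 0.146). Going over it to press.

>>> apply_moves --pt "0 0 0 0.04 0.026 0 0" --pt "0 0 0 0.08 0.052 0 0" --pt "0 0 0 0.12 0.077 0 0" --pt "0 0 0 0.15 0.097 0 0" --pt "0 0 0 0.18 0.1155 0 0"

```text
time: 14.7
tool_pos: [0.6482, 0.1506, 0.1786]
ee_rot: [3.141, 0.001, 0.144]
wrist_force: [-0.2, -0.8, 0.1]
width: 0.0006
finger_force: 0.0
```

>>> apply_moves --pt "0 0 0 0 0 -0.03 0" --pt "0 0 0 0 0 -0.06 0" --pt "0 0 0 0 0 -0.08 0" --pt "0 0 0 0 0 -0.09 0" --pt "0 0 0 0 0 -0.092 0"

```text
time: 15.2
tool_pos: [0.6456, 0.1492, 0.0862]
ee_rot: [-3.142, 0.003, 0.143]
wrist_force: [-1.2, 0.7, 2.4]
width: 0.0003
finger_force: 1.0
```

>>> apply_moves --pt "0 0 0 0 0 -0.001 0" --pt "0 0 0 0 0 -0.003 0" --pt "0 0 0 0 0 -0.005 0" --pt "0 0 0 0 0 -0.006 0" --pt "0 0 0 0 0 -0.006 0"

```text
time: 15.7
tool_pos: [0.6473, 0.1491, 0.0836]
ee_rot: [3.142, -0.004, 0.143]
wrist_force: [1.8, 0.3, 3.2]
width: 0.0003
finger_force: 1.7
```

>>> apply_moves --pt "0 0 0 -0.002 0 -0.001 0" --pt "0 0 0 -0.003 0 -0.002 0" --pt "0 0 0 -0.003 0 -0.003 0" --pt "0 0 0 -0.003 0 -0.004 0" --pt "0 0 0 -0.003 0 -0.005 0"

```text
time: 16.2
tool_pos: [0.6443, 0.149, 0.0811]
ee_rot: [3.141, -0.005, 0.143]
wrist_force: [-1.1, -0.4, 15.8]
width: 0.0008
finger_force: 8.0
```

>>> apply_moves --pt "0 0 0 0 0 -0.001 0" --pt "0 0 0 0 0 -0.002 0" --pt "0 0 0 0 0 -0.003 0" --pt "0 0 0 0 0 -0.003 0" --pt "0 0 0 0 0 -0.003 0"

```text
time: 16.7
tool_pos: [0.6444, 0.149, 0.081]
ee_rot: [3.141, -0.007, 0.143]
wrist_force: [-4.2, -1.0, 21.4]
width: 0.0003
finger_force: 10.7
```

The key bottomed at z = 0.081: first contact was at 0.087, so 6 mm of travel, and the force rose well past the 5 N spring. Retreating.

>>> apply_moves --pt "0 0 0 0 0 0.02 0" --pt "0 0 0 0 0 0.05 0" --pt "0 0 0 0 0 0.09 0" --pt "0 0 0 -0.04 -0.02 0.11 0" --pt "0 0 0 -0.08 -0.04 0.11 0"

```text
time: 17.2
tool_pos: [0.5631, 0.1088, 0.186]
ee_rot: [3.141, -0.002, 0.144]
wrist_force: [0.2, -0.3, 0.6]
width: 0.0002
finger_force: 0.0
```

>>> apply_moves --pt "0 0 0 -0.04 -0.02 0 0" --pt "0 0 0 -0.08 -0.04 0 0" --pt "0 0 0 -0.1 -0.05 0 0" --pt "0 0 0 -0.1 -0.05 0 0" --pt "0 0 0 -0.1 -0.05 0 0"

```text
time: 17.7
tool_pos: [0.4623, 0.059, 0.1832]
ee_rot: [-3.141, 0.002, 0.142]
wrist_force: [-0.1, 0.2, -0.2]
width: 0.0002
finger_force: 0.0
```

Run:
```python
from h import *
o=get_obs();print(o["time"],o["tool_pos"],o["wrist_force"])
a=cv2.imread("pics/scene5.png").astype(int)
s=snapshot("scene");d=np.abs(s["pixels"][:,:,::-1].astype(int)-a).max(2)>60
d=cv2.morphologyEx(d.astype(np.uint8),cv2.MORPH_OPEN,np.ones((3,3)))
n,l,st,c=cv2.connectedComponentsWithStats(d);print(st[1:])
for q in("hood_edge","scan_key_top"):
    for e in place_of("scene",q)[:1]:print(q,e["score"],e["pixel"])
```

```text
17.7 [0.46229387 0.05896534 0.1832276 ] [-0.11064488  0.22753033 -0.20286764]
[[ 260    0    4    2    8]
 [ 259   15    3    3    9]
 [ 258   19    5    5   22]
 [ 266   24   10   12   46]
 [ 330   30   14   19  147]
 [ 288   33   46   27  753]
 [ 272   37   15   14   94]
 [ 244   54   16    6   61]
 [ 299   76   29   13  198]
 [ 169   79    8    5   26]
 [ 246   99    3    3    9]
 [ 173  106   43   38  525]
 [ 207  111   12    7   46]
 [ 296  121   27    7   94]
 [ 328  121    7   10   54]
 [ 308  133   19   14  106]
 [ 329  132    3    3    9]
 [ 329  137    3    3    9]
 [ 219  141    3    3    9]
 [ 341  141    4    5   18]
 [ 346  140    5    8   37]
 [ 287  145   11    7   39]
 [ 222  147   13   19  106]
 [ 308  146    6    4   21]
 [ 187  149   26    8   97]
 [ 214  148    3    4   12]
 [ 207  166   13   10   79]
 [ 224  167    4    5   18]
 [ 305  166    8   21  125]
 [ 315  166    3    5   15]
 [ 250  169    9    9   42]
 [ 282  170    8   10   50]
 [ 192  175    3    3    9]
 [ 315  174    3    9   27]
 [ 222  183    3    3    9]
 [ 228  193    5    8   35]
 [ 202  194   
[... 161 characters left out ...]
 262    5    4   20]
 [ 347  264    5    4   20]
 [ 328  266    5    5   23]
 [ 340  268    5    5   23]
 [ 321  270    5    5   23]
 [ 352  270    5    5   23]
 [ 333  272    5    5   23]
 [ 314  274    5    5   23]
 [ 345  274    5    5   23]
 [ 325  276    6    5   26]
 [ 357  276    5    4   20]
 [ 306  278    6    5   27]
 [ 337  278    6    5   26]
 [ 318  280    6    5   26]
 [ 350  280    4    5   18]
 [ 330  282    6    5   27]
 [ 311  284    6    5   26]
 [ 343  284    5    5   24]
 [ 323  287    6    4   24]
 [ 335  289    6    5   26]
 [ 316  291    5    5   25]
 [ 328  293    6    4   22]
 [ 321  297    4    5   19]]
hood_edge 0.76 [367.0, 251.6]
scan_key_top 0.41 [381.8, 253.9]
```

Only the arm and the hood have changed in the picture, and no bystander has moved. Handing in.

```bash
python3 -c "
from bench import *
print(close_job())"
```

```text
the job is handed in; nothing more can be done
None
```

I handed the job in at about 18 s of robot time: the camera check showed the plate seated in the recess, the hood is shut, and the scan key was pressed to its stop and released; no verdict came back.

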